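# Clamp the moulding in the trimming fixture

### The job

Slide the beige moulding that lies in the fixture's nest fully home against the end stop with your fingertips, without picking it up. Then push the toggle clamp's handle over, away from the nest and down, until it snaps past centre and locks the rubber tip firmly onto the moulding. Leave everything else on the bench where it is.

Things in the scene. Friction and masses are not known exactly. Their poses are not given: they have to be found in the camera images.
- fixture: Trimming fixture, fixed; its place and turn vary. Aluminium base plate 255 (x, -120 to +135) x 116 (y) x 16 mm with a steel toggle clamp on its -x half and a white plastic nest on its +x half. Origin: on the bench, under the plate; x from clamp to nest, z up. The clamp moves in the plane y = 0. 'Frame F' below is this frame, in mm.
- nest_home (a point): Foot of the nest's end stop, in the middle of its stop face, at F (5, 0, 16); axes as F. The face looks to +x; the stop is 60 mm wide and rises 22 mm above the plate. Two side rails run from here to x = 130 in F, 12 mm high above the plate, inner faces at y = +-29.5; the +x end is open.
- housing: Moulding to clamp: upturned beige box 85 (x) x 56 (y) x 28 mm high, about 120 g; sprue stub 11 mm high on top at x = +28. Origin: centre of its underside, on the plate between the rails (1.5 mm play a side), axes as F. Starts 15 to 35 mm off the stop; home: origin at x = 47.5 in F. Slides with 1 to 2 N towards -x; its +x end face stands clear of the rails 12 to 28 mm above the plate.
- clamp_arm: Steel holding arm, 19 mm wide, about 100 mm long; origin on its hinge at F (-40, 0, 50), x along the arm to its end. Open, it stands up between handle and nest, within 145 mm above the bench and not beyond x = 55 in F; it comes down onto the moulding as the handle is pushed over.
- clamp_tip: Round rubber cap on the sprung spindle at the arm's end, 16 mm across, 9 mm high; origin at the centre of its pressing face. Locked, it presses on the moulding's top at x = 40 in F with about 22 N.
- handle_pad (a point): Middle of the grip face to push: it looks at the nest while the handle stands, and up when locked. Black grip 22 mm wide, 15 thick, ending 24 mm beyond this point. Path for joint clamp_handle j: (x, z) in F, elevation of the face's normal above +x: j 0: (-59,160) 3 deg; .46: (-81,162) 16; .88: (-97,160) 28; 1.27: (-108,154) 38; 1.68: (-118,144) 49; then see the joint.
- clamp_handle (a joint): Handle's angle against the arm, rad: 0 open, dead point 2.25, locked 2.44 (up to 2.48 while pressed); starts 0.2 to 0.65. Path of handle_pad goes on: 1.91: (-123,136) 56 deg; 2.0: (-126,132) 59; 2.15: (-132,121) 66; 2.25: (-136,114) 70; 2.44: (-141,94) 82. Takes 1 to 3 N and stays put until 2.0, then about 6 N; past 2.25 it snaps home; let go before, it springs back.
- spare_housing: A second beige moulding, same shape and size, on the bench near the fixture; not to be touched. Origin: centre of its underside.
- deburrer: Deburring tool, grey handle 18 mm thick, 140 mm long overall, lying on the bench near the fixture. Origin: under the handle's middle. To be left alone.
- caliper: Digital caliper, 190 x 55 x 12 mm, lying on the bench. To be left alone.
- tape_roll: Roll of brown tape, 100 mm across, 48 mm high. To be left alone.
- wipe_bottle: White bottle, 60 mm across, 160 mm high, standing on the bench. To be left alone.
- gauge: Dark steel gauge block 70 x 50 mm with two bright pins, 50 mm high. To be left alone.
- gate_bin: Small grey open bin 130 x 100 x 55 mm with cut-off sprues. To be left alone.
Things that resemble listed ones, but are neither listed nor needed, are in the scene too. Leave any green look-alike of the housing alone.

How it is judged:
By the outcome, as a careful person would: the job done as asked, in the order asked, and still so for the second after the job is handed in, with the robot touching nothing.
It also fails if it takes over 48 s, if anything falls off the work surface, if the arm or the gripper's body presses on something with over 40 N, if the wrist force passes 120 N, or if a joint passes its speed limit or range.

### The arm

A 6-joint arm with a two-finger parallel gripper is mounted at the origin on the work surface. World frame = base frame: x ahead of the robot, y to its left, z up, the work surface at z = 0. Lengths are in m, angles in degrees, forces in N, time in s.
With the tool pointing down it reaches from about 0.275 to 0.85 m from the base axis. Payload 19 kg.
Tool frame: the origin (TCP) lies midway between the tips of the shut fingers; the grasp point (between the pads) lies manip.grip_depth behind it (manip.grip_depth is the distance from the TCP to the grasp point, in m); z points along the fingers, y is the line along which they close (so a half turn about z gives the same grasp; the last joint's range is limited). The gripper opens to 85 mm and grips with 20 to 120 N. Pads are 22 mm wide; open, the fingers measure 114 mm over their backs; the gripper's body (76 mm by 85 mm) begins 54 mm behind the grasp point. The pads swing forward as they close: fully open they stand 13 mm farther back than shut.
Start: joints at [66.349, 8.623, 82.357, -0, 89.026, -7.678], TCP at [0.158, 0.553, 0.201] pointing down, gripper open.
Joint ranges: [-160.23, 160.23], [-39.13, 120.54], [6.94, 153.29], [-79.49, 259.48], [9.18, 160.14], [-161.06, 161.06]. Speed limits (degrees/s): [108.29, 108.29, 127.2, 172.46, 172.46, 172.46].

### API

Orientations are given as a 3x3 rotation matrix whose columns are the frame's x, y, z axes.
In Python, from rig import manip, eyes gives the robot as it stands.
- The arm moves only by the tool drive_tool, never from a script. Its argument "plan" is a list that holds one entry, the list of rows, each a list of 5 numbers: the shift along the tool's x, y, z scaled (see below), then the turn about the tool's z scaled (see below), then the closure in counts, from 0 (fully open) to 255 (shut). A call has 1 to 20 rows; each row shifts and turns the commanded pose from where the row before left it, along the tool's axes as they then stand; what a row does not reach is not made up. The controller multiplies each number of a shift by 0.04 m and each number of a turn by 5 degrees. A row lasts 1/12 s, in which the tool goes at most 41.7 mm and 7.16 degrees, less where a joint would pass 70% of its speed; a pose out of reach is approached as far as the arm can. A call with a number of a shift or a turn outside -1 to 1 is refused whole. A call with a gripper value outside its range is refused whole. The fingers move at their own pace and stop on an object; "grip_force" is the grip in N (left out, the last holds). Time passes only in rows, so rows that do not move let the fingers close. It gives the time, the measured TCP pose, the force and the opening at its end, in the units of the state.
- manip.sense(): the state, without advancing time (a new reading comes with each control period).
- eyes.grab_frame(name): name is "scene" or "side" or "wrist"; returns a dict with "pixels" (420x560x3 uint8, blue, green, red), "camera_matrix" (3x3 intrinsics, pixels), "dist_coeffs" ([k1, k2, p1, p2, k3] as OpenCV has them; the pictures are not rectified), "T" (4x4, takes a point from camera to world coordinates). Camera axes: x right, y down, z forward; pixel columns grow to the right and rows downward; lengths in m; the calibration is good to about 2 mm. A picture is of the moment at which its call begins. There is no depth.
- manip.finish_job(): hands the job in, once; it reports no verdict.
Trained networks look in the newest picture that a camera, given by its name, has taken for a name from the list of things; names that differ only in an ending like _2 or _b are one class to them, and where a whole thing is asked for, a point or a joint stands for the part that bears it (a point fixed in the world has none). Each returns a list of dicts, best first, with "conf" (0 to 1); they miss things now and then, are a little off and sometimes report something else, mostly with a low value. They report only what shows in the picture. A call takes as long as a camera call. They do not tell look-alikes from the thing itself.
- eyes.masks_of(label, camera): "region" (420x560 bool, what is visible of it) and "box" ([left, top, width, height] in pixels, round what is visible of it).
The state is a dict: "clock": time; "joint_pos": joint angles; "dq": joint speeds; "tau": joint torques, N m; "eef_pos": TCP position; "tcp_rot": TCP orientation; "contact_force": force on the tool from outside, world axes, zero at the start; "torque": the same for the moment, N m; "finger_gap": finger opening in m.
Only numpy, scipy, OpenCV 4.12 (cv2) and the standard library are available. Lean on these libraries where they do the work, as an engineer would, in place of code of your own. Each camera call takes 0.05 s, during which the arm holds its last target. There are 200 camera calls.

## Working session

There is one attempt and no reset: what is moved stays moved. The work goes in short steps, Python scripts to look and compute and a tool call to move; the robot and the scene stay as the last step left them, time stands still between calls to the robot, and variables do not carry over. Pictures are saved under pics/ and viewed, on a budget of 10 in all, crops included, one or two more only if the job needs it, and the job is handed in when it is done.

Besides the shell and the picture viewer there is one more tool, called after ">>>" as name(argument=value, ...) on one line, values as JSON. drive_tool: Moves the arm, as the interface text tells. Its arguments: {"type":"object","properties":{"plan":{"type":"array"},"grip_force":{"type":"number"}},"required":["plan"]}

```bash
mkdir -p pics; ls
python3 - <<'E'
from rig import manip, eyes
import cv2, numpy as np, pickle
fs={}
for c in ["scene","side"]:
    f=eyes.grab_frame(c); fs[c]=f
    cv2.imwrite(f"pics/{c}0.png",f["pixels"])
    print(c,f["camera_matrix"],f["dist_coeffs"],f["T"])
    for l in ["fixture","housing","clamp_arm","clamp_tip","clamp_handle"]:
        print(l,[(round(m["conf"],2),m["box"]) for m in eyes.masks_of(l,c)])
pickle.dump(fs,open("f0.pkl","wb"))
s=manip.sense();print(s, manip.grip_depth)
E
```

```text
pics
scene [[526.82537087   0.         279.81627153]
 [  0.         526.82537087 199.92491879]
 [  0.           0.           1.        ]] [-0.02616308  0.          0.          0.          0.        ] [[-0.33061394  0.51499418 -0.79087004  1.55147192]
 [ 0.94376452  0.17888226 -0.27804617  0.35155263]
 [-0.00171954 -0.83832102 -0.54517421  0.83278344]
 [ 0.          0.          0.          1.        ]]
fixture [(0.9, [209.4, 173.0, 104.2, 110.7])]
housing [(0.96, [259.5, 238.1, 41.9, 30.8]), (0.89, [325.7, 194.5, 22.8, 25.8]), (0.77, [331.1, 253.6, 34.9, 34.8]), (0.62, [340.3, 222.8, 34.0, 28.5]), (0.61, [235.6, 287.0, 39.0, 37.4])]
clamp_arm [(0.8, [225.1, 176.1, 37.8, 50.9])]
clamp_tip []
clamp_handle [(0.91, [222.5, 177.8, 19.2, 41.8])]
side [[405.28682174   0.         275.01186809]
 [  0.         405.28682174 210.40600254]
 [  0.           0.           1.        ]] [-0.00970806  0.          0.          0.          0.        ] [[ 0.91153205 -0.20563695  0.35612184  0.21172915]
 [-0.4111776  -0.46945574  0.78137334 -0.79099132]
 [ 0.00650421 -0.85867616 -0.51247726  0.62860295]
 [ 0
[... 438 characters left out ...]
, -3.42550148e-04,
        8.90269853e+01, -7.67845469e+00]), 'dq': array([-0.04370511, -0.02736895, -0.06106682,  0.022692  ,  0.01652001,
       -0.07522994]), 'tau': array([ 1.50570686e-03, -7.12502146e+01, -5.70896924e+01,  4.91943229e-05,
        1.56191789e-03,  2.52275248e-05]), 'eef_pos': array([0.15824459, 0.55275469, 0.20088077]), 'tcp_rot': array([[-9.61391132e-01,  2.75185556e-01, -3.32417217e-05],
       [ 2.75185558e-01,  9.61391128e-01, -9.08018551e-05],
       [ 6.97093736e-06, -9.64437400e-05, -9.99999995e-01]]), 'contact_force': array([-0.02861742,  0.07260154, -0.4542873 ]), 'torque': array([ 0.059557  ,  0.03917116, -0.00555578]), 'finger_gap': 0.08567618490143042} 0.0187
```

Run:
```python
import pickle,cv2,numpy as np
f=pickle.load(open("f0.pkl","rb"))
a=cv2.resize(f["scene"]["pixels"][150:340,180:400],None,fx=3.5,fy=3.15,interpolation=3)
cv2.imwrite("pics/a.png",a)
b=cv2.resize(f["side"]["pixels"][170:330,140:380],None,fx=3.33,fy=3.5,interpolation=3)
cv2.imwrite("pics/b.png",b);print(a.shape,b.shape)
```

```text
(598, 770, 3) (560, 799, 3)
```

View pics/a.png

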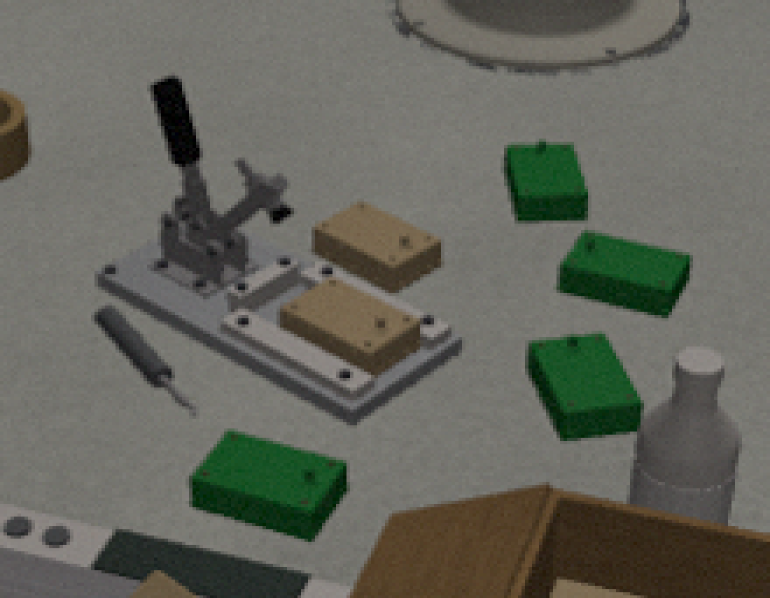

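View pics/b.png

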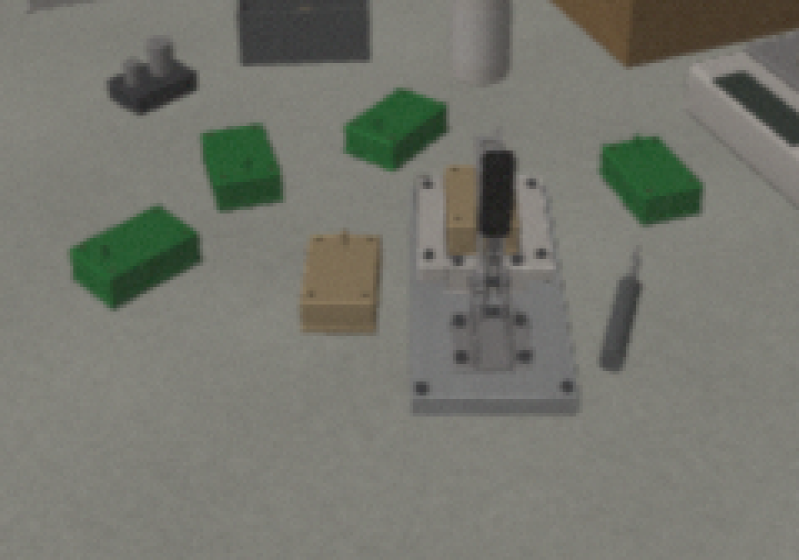

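Scene picture: the moulding in the nest is at px (280,251), to be slid. Possible confusions are the spare beige one at (287,228) on the bare bench and greens at (336,207), (358,236), (347,272) and (256,304). I choose the one between the white rails. The clamp handle is at (231,190). The side view looks along F +x, with the spare on the fixture's +y side and the deburrer on −y.

```bash
cat > h.py <<'E'
import pickle,cv2,numpy as np
from scipy.optimize import least_squares
def proj(f,P):
    T=np.linalg.inv(f["T"]); P=np.atleast_2d(P).astype(float)
    return cv2.projectPoints(P,cv2.Rodrigues(T[:3,:3])[0],T[:3,3],f["camera_matrix"],np.array(f["dist_coeffs"]))[0][:,0]
def F2W(p,P):  # p=(x,y,yaw); P mm in F
    P=np.atleast_2d(P)/1000.; c,s=np.cos(p[2]),np.sin(p[2])
    return np.c_[p[0]+c*P[:,0]-s*P[:,1],p[1]+s*P[:,0]+c*P[:,1],P[:,2]]
def boxpts(x0,x1,y0,y1,z0,z1): return np.array([[x,y,z] for x in(x0,x1) for y in(y0,y1) for z in(z0,z1)],float)
def hull_mask(px):
    m=np.zeros((420,560),np.uint8); cv2.fillConvexPoly(m,cv2.convexHull(np.round(px*16).astype(np.int32)),1,shift=4); return m>0
HP=np.array([[0,-59,160,3],[.46,-81,162,16],[.88,-97,160,28],[1.27,-108,154,38],[1.68,-118,144,49],[1.91,-123,136,56],[2.0,-126,132,59],[2.15,-132,121,66],[2.25,-136,114,70],[2.44,-141,94,82]])
def pad(j): return [np.interp(j,HP[:,0],HP[:,k]) for k in(1,2,3)]
def grip(j):
    x,z,e=pad(j); e=np.radians(e); n=np.array([np.cos(e),np.sin(e)]); u=np.array([-n[1],n[0]])
    return np.array([[*(np.array([x,z])+a*u-b*n),y][0:1]+[y]+[(np.array([x,z])+a*u-b*n)[1]] for a in(24,-24) for b in(0,15) for y in(-11,11)])
E
python3 - <<'E'
from h import *
f=pickle.load(open("f0.pkl","rb"))
sc=lambda u,v:(180+u/3.5,150+v/3.15); sd=lambda u,v:(140+u/3.33,170+v/3.5)
obs=[("scene",(-120,-58,16),sc(97,278)),("scene",(135,-58,16),sc(352,407)),("scene",(135,58,16),sc(461,341)),
("side",(-120,58,16),sd(413,399)),("side",(-120,-58,16),sd(579,399)),("side",(135,-58,16),sd(550,180)),("side",(135,58,16),sd(416,177))]
def r(p): return np.concatenate([proj(f[c],F2W(p,P))[0]-np.array(q) for c,P,q in obs])
best=min((least_squares(r,[.3,.3,a],loss="soft_l1") for a in (0,1.,2.)),key=lambda s:s.cost)
print(best.x,np.degrees(best.x[2])); print(r(best.x).round(1)); np.save("p.npy",best.x)
E
```

```text
[ 0.58248657 -0.0520771   1.16350859] 66.66413152078844
[-0.4 -2.4 -0.4  1.8  0.7 -0.9 -0.4 -1.1  0.8 -1.4  0.4  0.9 -0.6  1.9]
```

>>> drive_tool(plan=[[[-0.73, -0.455, -0.25, 0, 255], [-0.73, -0.455, -0.25, 0, 255], [-0.73, -0.455, -0.25, 0, 255], [-0.73, -0.455, -0.25, 0, 255], [-0.73, -0.455, -0.25, 0, 255], [-0.73, -0.455, -0.25, 0, 255], [-0.73, -0.455, -0.25, 0, 255], [-0.73, -0.455, -0.25, 0, 255], [-0.73, -0.455, -0.25, 0, 255], [-0.73, -0.455, -0.25, 0, 255], [-0.73, -0.455, -0.25, 0, 255], [-0.73, -0.455, -0.25, 0, 255], [-0.73, -0.455, -0.25, 0, 255], [-0.73, -0.455, -0.25, 0, 255], [-0.73, -0.455, -0.25, 0, 255], [-0.73, -0.455, -0.25, 0, 255], [-0.73, -0.455, -0.25, 0, 255], [-0.73, -0.455, -0.25, 0, 255], [-0.73, -0.455, -0.25, 0, 255], [-0.73, -0.455, -0.25, 0, 255]]], grip_force=40)

```text
clock: 2.27
eef_pos: [0.6203, 0.0406, 0.4015]
tcp_rot: [[-0.961, 0.275, 0.0], [0.275, 0.961, -0.0], [-0.0, -0.0, -1.0]]
contact_force: [-0.2, 0.9, 0.4]
finger_gap: -0.0001
```

>>> drive_tool(plan=[[[0, 0, 0, 1, 255], [0, 0, 0, 1, 255], [0, 0, 0, 1, 255], [0, 0, 0, 1, 255], [0, 0, 0, 1, 255], [0, 0, 0, 1, 255], [0, 0, 0, 1, 255], [0, 0, 0, 1, 255], [0, 0, 0, 1, 255], [0, 0, 0, 1, 255], [0, 0, 0, 1, 255], [0, 0, 0, 1, 255], [0, 0, 0, 1, 255], [0, 0, 0, 1, 255], [0, 0, 0, 1, 255], [0, 0, 0, 1, 255], [0, 0, 0, 1, 255], [0, 0, 0, 1, 255], [0, 0, 0, 1, 255], [0, 0, 0, 0.4, 255]]])

```text
clock: 3.93
eef_pos: [0.6195, 0.0421, 0.4009]
tcp_rot: [[0.395, 0.919, -0.0], [0.919, -0.395, -0.0], [-0.0, -0.0, -1.0]]
contact_force: [-0.1, 0.6, -1.5]
finger_gap: 0.0005
```

Run:
```python
from rig import manip, eyes
import pickle,cv2
from h import *
p=np.load("p.npy")
f=eyes.grab_frame("wrist"); pickle.dump(f,open("w1.pkl","wb"))
im=f["pixels"].copy()
pts=proj(f,F2W(p,[[-120,-58,16],[135,-58,16],[135,58,16],[-120,58,16]]))
cv2.polylines(im,[pts.astype(int)],True,(0,0,255),1)
pts=proj(f,F2W(p,[[5,-30,38],[5,30,38]])); cv2.polylines(im,[pts.astype(int)],False,(255,0,0),1)
cv2.imwrite("pics/w1.png",cv2.resize(im,None,fx=1.4,fy=1.4))
s=manip.sense();print(s["clock"],s["eef_pos"],s["tcp_rot"],s["finger_gap"],s["joint_pos"]); print(f["T"])
```

```text
3.9833 [0.61954078 0.04212614 0.40085383] [[ 3.95245764e-01  9.18575402e-01 -1.31133256e-04]
 [ 9.18575399e-01 -3.95245778e-01 -1.04489400e-04]
 [-1.47811259e-04 -7.91567898e-05 -9.99999986e-01]] -0.0001494390931795102 [-3.21082653e+00  1.57397212e+01  5.08881984e+01 -6.97052008e-03
  1.13379246e+02  2.00677111e+01]
[[ 0.91844789 -0.37838797 -0.11522163  0.64831456]
 [-0.39554056 -0.87782519 -0.27013071  0.11241775]
 [ 0.00106977  0.2936758  -0.95590448  0.57406587]
 [ 0.          0.          0.          1.        ]]
```

View pics/w1.png

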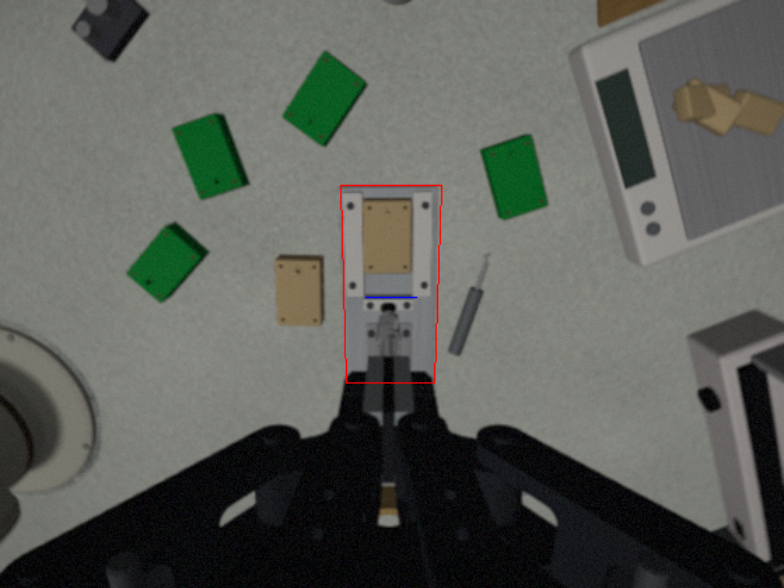

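The plate outline projected from my estimate fits the wrist picture: corners (341,185) and (441,185), stop edge at row 297. The nest moulding is at (387,236), and the spare at (300,290) is off the plate. Now a close crop with fits.

Run:
```python
from rig import manip, eyes
from h import *
p=np.load("p.npy"); f=pickle.load(open("w1.pkl","rb")); fs=pickle.load(open("f0.pkl","rb"))
ms=eyes.masks_of("housing","wrist")
c=proj(f,F2W(p,[[65,0,44]]))[0]
m=min(ms,key=lambda m:np.hypot(m["box"][0]+m["box"][2]/2-c[0],m["box"][1]+m["box"][3]/2-c[1]))
print(m["conf"],m["box"])
def iou(d,y):
    h=hull_mask(proj(f,F2W(p,boxpts(5+d,90+d,-28+y,28+y,26,44)))); return (h&m["region"]).sum()/(h|m["region"]).sum()
print(max((iou(d,y),d,y) for d in np.arange(5,45,1.) for y in np.arange(-6,7,1.)))
# handle j from scene+side masks (saved frames; scene static)
for cam in("scene","side"):
    eyes.grab_frame(cam); hm=eyes.masks_of("clamp_handle",cam)
    print(cam,[(x["conf"],x["box"]) for x in hm])
    g=fs[cam]["pixels"].max(2)
    for j in np.arange(0,1.0,.1):
        px=proj(fs[cam],F2W(p,grip(j))); h=hull_mask(px)
        print(round(j,1),px.min(0).round(1),px.max(0).round(1),(g[h]<45).mean().round(2))
im=cv2.resize(f["pixels"][120:285,225:335],None,fx=4.8,fy=3.6,interpolation=3) 
def dr(P,col):
    q=(proj(f,F2W(p,P))-[225,120])*[4.8,3.6]; cv2.polylines(im,[q.astype(int)],True,col,1)
dr([[-120,-58,16],[135,-58,16],[135,58,16],[-120,58,16]],(0,0,255))
dr([[5,-30,38],[5,30,38]],(255,0,0)); dr([[5,29.5,28],[130,29.5,28],[130,-29.5,28],[5,-29.5,28]],(255,0,255))
cv2.imwrite("pics/w1c.png",im)
```

```text
0.83 [260.4, 140.8, 35.7, 58.2]
(np.float64(0.9625), np.float64(32.0), np.float64(5.0))
scene []
0.0 [229.1 175.8] [241.5 198.3] 0.38
0.1 [227.4 175.1] [240.5 197.6] 0.48
0.2 [225.8 174.4] [239.5 196.8] 0.57
0.3 [224.2 173.8] [238.4 196.1] 0.67
0.4 [222.6 173.2] [237.4 195.3] 0.68
0.5 [221.1 172.8] [236.5 194.7] 0.65
0.6 [219.9 172.7] [235.8 194.3] 0.64
0.7 [218.7 172.5] [235.  193.9] 0.6
0.8 [217.5 172.2] [234.3 193.8] 0.53
0.9 [216.3 171.9] [233.6 193.7] 0.47
side [(0.55, [286.2, 212.7, 10.6, 40.7]), (0.24, [273.3, 216.5, 22.1, 29.5])]
0.0 [284.3 205.6] [295.2 227.4] 0.46
0.1 [284.4 206.9] [295.3 228.4] 0.5
0.2 [284.4 208.1] [295.5 229.3] 0.53
0.3 [284.5 209.4] [295.7 230.2] 0.56
0.4 [284.5 210.8] [295.8 231.1] 0.61
0.5 [284.6 212.2] [296. 232.] 0.64
0.6 [284.6 213.8] [296.1 233. ] 0.7
0.7 [284.7 215.4] [296.2 233.9] 0.7
0.8 [284.7 217. ] [296.3 234.7] 0.7
0.9 [284.8 218.7] [296.4 235.6] 0.69
```

View pics/w1c.png

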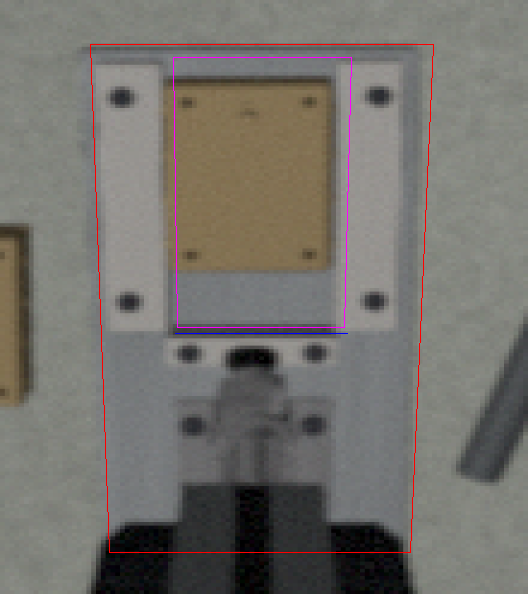

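Run:
```python
from h import *
f=pickle.load(open("f0.pkl","rb")); f["w"]=pickle.load(open("w1.pkl","rb"))
sc=lambda u,v:(180+u/3.5,150+v/3.15); sd=lambda u,v:(140+u/3.33,170+v/3.5); w=lambda u,v:(225+u/4.8,120+v/3.6)
obs=[("scene",(-120,-58,16),sc(97,278)),("scene",(135,-58,16),sc(352,407)),("scene",(135,58,16),sc(461,341)),
("side",(-120,58,16),sd(413,399)),("side",(-120,-58,16),sd(579,399)),("side",(135,-58,16),sd(550,180)),("side",(135,58,16),sd(416,177))]
wo=[("w",(130,29.5,28),w(163,62)),("w",(130,-29.5,28),w(338,62)),("w",(5,29.5,28),w(170,330)),("w",(5,-29.5,28),w(335,330)),("w",(5,-29,38),w(335,338)),("w",(5,29,38),w(165,338)),("w",(135,-58,16),w(418,47)),("w",(135,58,16),w(88,45))]
def mk(o): return lambda p: np.concatenate([proj(f[c],F2W(p,P))[0]-np.array(q) for c,P,q in o])
for o in (wo,wo+obs):
    b=least_squares(mk(o),np.load("p.npy"),loss="soft_l1"); print(b.x,np.degrees(b.x[2])); print(mk(o)(b.x).round(1))
    if o is wo: p=b.x; np.save("p2.npy",p)
# housing rear edges (top z44): near stop edge row 270, far edge row 82
for d in (24,26,28,30,32,34): print(d,((proj(f["w"],F2W(p,[[5+d,0,44],[90+d,0,44]]))-[225,120])*[4.8,3.6]).round(0).tolist())
```

```text
[ 0.57855477 -0.05205435  1.16347284] 66.6620831984396
[-0.1 -0.2  0.4 -0.2 -0.5  0.1 -0.1  0.1 -0.1 -0.3  0.6 -0.4  0.9  0.3
 -1.6  0.8]
[ 0.57935549 -0.05246331  1.16716587] 66.87367820425686
[ 0.2 -0.1  0.7 -0.2  0.1  0.2  0.4  0.   0.4 -0.4  1.1 -0.3  1.2  0.2
 -1.4  0.9 -0.1 -3.   0.1  0.8  1.  -1.8 -1.4 -0.5 -0.2 -1.  -0.7  1.2
 -1.8  2.2]
24 [[251.0, 291.0], [251.0, 102.0]]
26 [[251.0, 286.0], [251.0, 97.0]]
28 [[251.0, 282.0], [251.0, 93.0]]
30 [[251.0, 278.0], [251.0, 88.0]]
32 [[251.0, 273.0], [251.0, 83.0]]
34 [[251.0, 269.0], [251.0, 79.0]]
```

>>> drive_tool(plan=[[[0.26, 0, 0.9, 0, 255], [0.26, 0, 0.9, 0, 255], [0.26, 0, 0.9, 0, 255], [0.26, 0, 0.9, 0, 255], [0, 0, 0.9, 0, 255], [0, 0, 0.9, 0, 255], [0, 0, 0.9, 0, 255], [0, 0, 0.9, 0, 255], [0, 0, 0.9, 0, 255], [0, 0, 0.5, 0, 255], [0, 0, 0.4, 0, 255], [0, 0, 0.15, 0, 255], [0, 0, 0, 0, 255], [0, 0, 0, 0, 255], [0, 0, 0, 0, 255]]])

```text
clock: 5.48
eef_pos: [0.6365, 0.0804, 0.0364]
tcp_rot: [[0.39, 0.921, 0.002], [0.921, -0.39, -0.0], [0.001, 0.002, -1.0]]
contact_force: [0.1, 0.5, 0.2]
finger_gap: 0.0001
```

```bash
cat > st.py <<'E'
from rig import manip
from h import *
s=manip.sense(); p=np.load("p2.npy"); c,sn=np.cos(p[2]),np.sin(p[2]); d=s["eef_pos"]-[p[0],p[1],0]; F=s["contact_force"]
print(s["clock"],"F mm",(1000*np.array([c*d[0]+sn*d[1],-sn*d[0]+c*d[1],d[2]])).round(1),"force F",np.round([c*F[0]+sn*F[1],-sn*F[0]+c*F[1],F[2]],1),s["finger_gap"])
E
python3 st.py
```

```text
5.4833 F mm [144.6  -0.8  36.4] force F [0.5 0.1 0.2] 6.911062451698421e-05
```

>>> drive_tool(plan=[[[-0.08, 0, 0, 0, 255], [-0.08, 0, 0, 0, 255], [-0.08, 0, 0, 0, 255], [-0.08, 0, 0, 0, 255], [-0.08, 0, 0, 0, 255], [-0.08, 0, 0, 0, 255], [-0.08, 0, 0, 0, 255], [-0.08, 0, 0, 0, 255], [-0.08, 0, 0, 0, 255], [-0.08, 0, 0, 0, 255], [-0.08, 0, 0, 0, 255], [-0.08, 0, 0, 0, 255], [0, 0, 0, 0, 255]]])

```text
clock: 6.57
eef_pos: [0.6206, 0.0445, 0.0349]
tcp_rot: [[0.391, 0.921, -0.0], [0.921, -0.391, -0.0], [-0.0, 0.0, -1.0]]
contact_force: [0.9, -0.2, -0.9]
finger_gap: 0.0004
```

```bash
python3 st.py
```

```text
6.5667 F mm [105.3  -0.3  34.9] force F [ 0.2 -0.9 -0.9] 0.00037570044163068056
```

>>> drive_tool(plan=[[[-0.025, 0, 0, 0, 255], [-0.025, 0, 0, 0, 255], [-0.025, 0, 0, 0, 255], [-0.025, 0, 0, 0, 255], [0, 0, 0, 0, 255]]])

```text
clock: 6.98
eef_pos: [0.6192, 0.0412, 0.0349]
tcp_rot: [[0.39, 0.921, -0.0], [0.921, -0.39, -0.0], [-0.0, 0.0, -1.0]]
contact_force: [0.1, -0.4, 0.5]
finger_gap: -0.0002
```

```bash
python3 st.py
```

```text
6.9833 F mm [101.8  -0.3  34.9] force F [-0.3 -0.3  0.5] -0.00022398441519500938
```

>>> drive_tool(plan=[[[-0.025, 0, 0, 0, 255], [-0.025, 0, 0, 0, 255], [0, 0, 0, 0, 255]]])

```text
clock: 7.23
eef_pos: [0.6183, 0.0394, 0.0349]
tcp_rot: [[0.39, 0.921, -0.0], [0.921, -0.39, -0.0], [-0.0, -0.0, -1.0]]
contact_force: [-0.1, 0.9, 0.4]
finger_gap: -0.0
```

```bash
python3 st.py
```

```text
7.2333 F mm [99.7 -0.3 34.9] force F [0.8 0.5 0.4] -4.044393408207212e-05
```

>>> drive_tool(plan=[[[-0.025, 0, 0, 0, 255], [-0.025, 0, 0, 0, 255]]])

```text
clock: 7.4
eef_pos: [0.6176, 0.0376, 0.0349]
tcp_rot: [[0.39, 0.921, -0.0], [0.921, -0.39, -0.0], [-0.0, -0.0, -1.0]]
contact_force: [-0.0, -1.3, 1.3]
finger_gap: -0.0
```

```bash
python3 st.py
python3 - <<'E'
from rig import eyes
from h import *
f=eyes.grab_frame("wrist"); pickle.dump(f,open("w2.pkl","wb")); 
g=eyes.grab_frame("scene"); pickle.dump(g,open("s2.pkl","wb"))
p=np.load("p2.npy"); im=f["pixels"].copy()
for d in (0,):
    q=proj(f,F2W(p,[[5+d,-28,44],[5+d,28,44],[90+d,28,44],[90+d,-28,44]])); cv2.polylines(im,[q.astype(int)],True,(0,0,255),1)
cv2.imwrite("pics/c.png",np.hstack([cv2.resize(im[60:360,130:430],(400,600)),cv2.resize(g["pixels"][150:300,200:300],(400,600),interpolation=3)]))
E
```

```text
7.4 F mm [97.8 -0.3 34.9] force F [-1.2 -0.5  1.3] -3.405147554294932e-05
```

View pics/c.png

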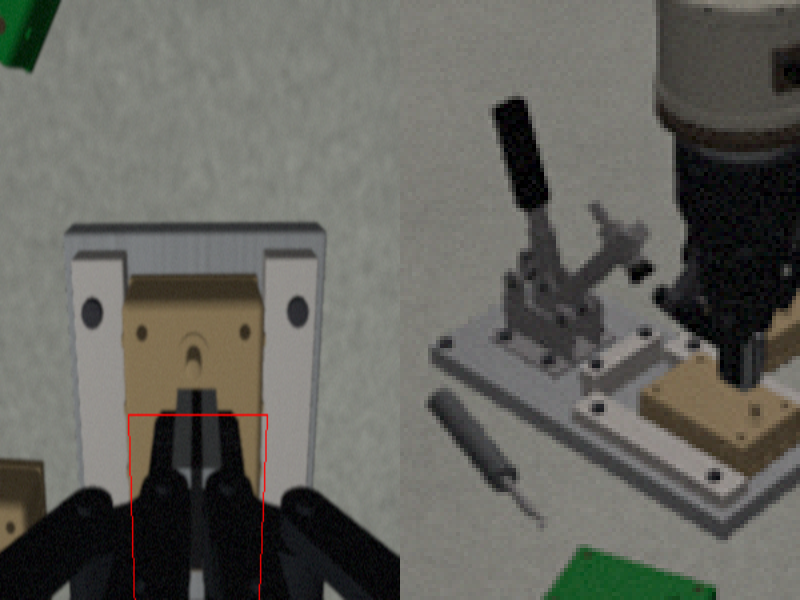

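The moulding seems not to have moved and the fingertips appear over its top, which disagrees with my geometry. I'll check where the TCP projects before moving again.

Run:
```python
from rig import manip
from h import *
s=manip.sense(); t=s["eef_pos"]; R=s["tcp_rot"]; print(t)
f=pickle.load(open("w2.pkl","rb")); g=pickle.load(open("s2.pkl","rb"))
for b in (0,.02,.04,.06,.1):
    P=t-R[:,2]*b
    a=(proj(f,P)[0]-[130,60])*[4/3,2]; c=(proj(g,P)[0]-[200,150])*[4,4]; print(b,a.round(),c.round())
# camera pose relative to TCP, both pictures
w=pickle.load(open("w1.pkl","rb")); print(np.round(R.T@(f["T"][:3,3]-t),4), f["T"][:3,3])
```

```text
[0.61758462 0.03752403 0.03488724]
0 [199. 375.] [342. 420.]
0.02 [199. 407.] [342. 394.]
0.04 [200. 448.] [343. 367.]
0.06 [200. 500.] [343. 339.]
0.1 [202. 665.] [343. 283.]
[ 0.076  -0.0014 -0.1732] [0.64600322 0.10808813 0.2080876 ]
```

Run:
```python
from rig import manip,eyes
from h import *
s=manip.sense(); t=s["eef_pos"]; R=s["tcp_rot"]; p=np.load("p2.npy")
S=eyes.grab_frame("side"); pickle.dump(S,open("d2.pkl","wb"))
g=pickle.load(open("s2.pkl","rb")); w=pickle.load(open("w2.pkl","rb"))
def crop(f,x,y,ww,hh,W,H):
    k=np.array([W/ww,H/hh]); im=cv2.resize(f["pixels"][y:y+hh,x:x+ww],(W,H),interpolation=3)
    def L(P,c): cv2.polylines(im,[((proj(f,P)-[x,y])*k).astype(int)],True,c,1)
    L(F2W(p,[[38,-28,44],[38,28,44],[123,28,44],[123,-28,44]]),(0,0,255))
    L(F2W(p,[[-120,-58,16],[135,-58,16],[135,58,16],[-120,58,16]]),(0,255,0))
    L(np.array([t-R[:,2]*b for b in(0,.02)]),(255,255,0))
    return im
cv2.imwrite("pics/d.png",np.hstack([crop(g,200,170,110,120,440,480),crop(S,230,170,90,120,360,480)]))
```

```text
(no output)
```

View pics/d.png

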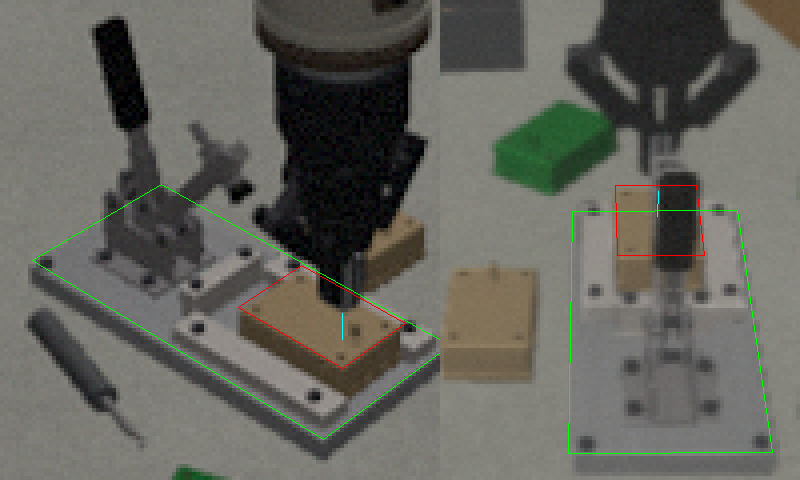

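Run:
```python
from rig import manip
from h import *
s=manip.sense(); t=s["eef_pos"]
p=np.load("p2.npy"); c,sn=np.cos(p[2]),np.sin(p[2])
g=pickle.load(open("s2.pkl","rb")); S=pickle.load(open("d2.pkl","rb"))
def tri(a,b):
    a=np.array([200+a[0]/4,170+a[1]/4]); b=np.array([230+(b[0]-440)/4,170+b[1]/4])
    r=least_squares(lambda X:np.r_[proj(g,X)[0]-a,proj(S,X)[0]-b],t); d=r.x-[p[0],p[1],0]
    return r.x.round(4),"F",(1000*np.array([c*d[0]+sn*d[1],-sn*d[0]+c*d[1],d[2]])).round(0),r.fun.round(1)
print("tcp",t)
print("tip",tri((338,306),(660,178)))
print("spare top corner (+x,-y far right)",tri((424,234),(537,270)))
print("corner plate -120,-58",tri((33,261),(773,459)))
print("rail screw -x,-y",tri((198,328),(735,290)))
print("rail screw +x,-y",tri((313,395),(718,209)))
```

```text
tcp [0.61761177 0.03758707 0.03488729]
tip (array([0.6204, 0.0371, 0.0638]), 'F', array([98., -3., 64.]), array([ 0.6, -0.4,  0.6,  0.5]))
spare top corner (+x,-y far right) (array([0.516 , 0.0435, 0.0302]), 'F', array([63., 95., 30.]), array([-5.4,  4.6, -5.7, -4.5]))
corner plate -120,-58 (array([ 0.583 , -0.1866,  0.0132]), 'F', array([-122.,  -57.,   13.]), array([-0.4,  0.2, -0.4, -0.2]))
rail screw -x,-y (array([ 0.6295, -0.0514,  0.0292]), 'F', array([ 21., -47.,  29.]), array([-0.2,  0.1, -0.2, -0.1]))
rail screw +x,-y (array([0.664 , 0.0361, 0.0295]), 'F', array([115., -44.,  29.]), array([ 0.3, -0.2,  0.4,  0.2]))
```

Triangulation puts the real fingertips at F (98, −3, 64), about 27 mm above the reported TCP. Known plate points triangulate to within 3 mm, so the fingers passed over the moulding. I'll back off, go lower beyond the plate edge, and check the tip height there.

>>> drive_tool(plan=[[[0, 0, -0.25, 0, 255], [0.3, 0, 0, 0, 255], [0.3, 0, 0, 0, 255], [0.3, 0, 0, 0, 255], [0.3, 0, 0, 0, 255], [0.15, 0, 0, 0, 255], [0, 0, 0, 0, 255], [0, 0, 0.3, 0, 255], [0, 0, 0.3, 0, 255], [0, 0, 0.2, 0, 255], [0, 0, 0.1, 0, 255], [0, 0, 0, 0, 255], [0, 0, 0, 0, 255]]])

```text
clock: 8.63
eef_pos: [0.6386, 0.0871, 0.0086]
tcp_rot: [[0.391, 0.921, -0.001], [0.921, -0.391, -0.0], [-0.0, -0.0, -1.0]]
contact_force: [0.4, 0.0, 0.7]
finger_gap: 0.0
```

```bash
python3 st.py
python3 - <<'E'
from rig import manip,eyes
from h import *
s=manip.sense(); t=s["eef_pos"]; R=s["tcp_rot"]; p=np.load("p2.npy")
def crop(cam,x,y,ww,hh,W,H):
    f=eyes.grab_frame(cam); pickle.dump(f,open(cam+"3.pkl","wb"))
    k=np.array([W/ww,H/hh]); im=cv2.resize(f["pixels"][y:y+hh,x:x+ww],(W,H),interpolation=3)
    def L(P,c): cv2.polylines(im,[((proj(f,P)-[x,y])*k).astype(int)],True,c,1)
    L(np.array([t-R[:,2]*b for b in(0,.02)]),(255,255,0))
    return im
cv2.imwrite("pics/e.png",np.hstack([crop("scene",230,170,110,120,440,480),crop("side",230,170,90,120,360,480)]))
E
```

```text
8.6333 F mm [151.6   0.    8.6] force F [ 0.2 -0.4  0.7] 9.974686371040218e-07
```

View pics/e.png

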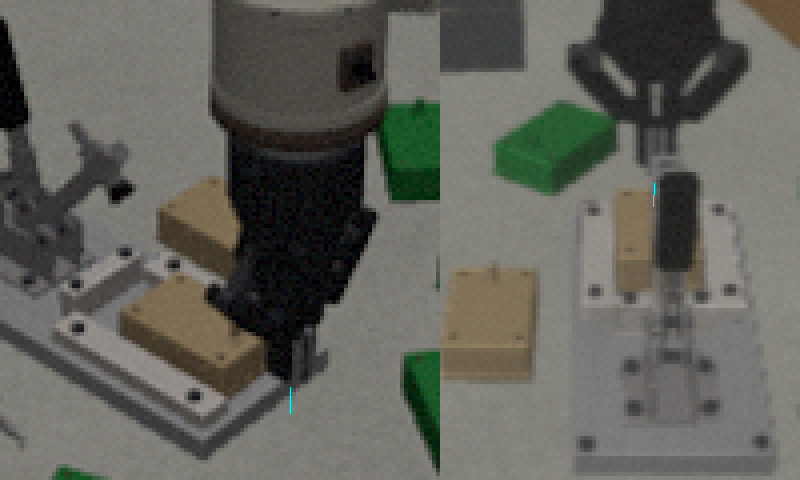

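The tip now sits about 22–27 mm above the reported TCP, at z ≈ 31–35 mm, in front of the moulding's end face at scene px (304,266). Pushing.

>>> drive_tool(plan=[[[-0.1, 0, 0, 0, 255], [-0.1, 0, 0, 0, 255], [-0.1, 0, 0, 0, 255], [-0.07, 0, 0, 0, 255], [-0.07, 0, 0, 0, 255], [-0.07, 0, 0, 0, 255], [-0.07, 0, 0, 0, 255], [-0.07, 0, 0, 0, 255]]])

```text
clock: 9.4
eef_pos: [0.6285, 0.0632, 0.009]
tcp_rot: [[0.39, 0.921, 0.0], [0.921, -0.39, -0.0], [0.0, 0.0, -1.0]]
contact_force: [-0.2, 1.7, 1.2]
finger_gap: 0.0003
```

```bash
python3 st.py
```

```text
9.4 F mm [125.7  -0.2   9. ] force F [1.4 0.9 1.2] 0.00030320018757355396
```

>>> drive_tool(plan=[[[-0.06, 0, 0, 0, 255], [-0.06, 0, 0, 0, 255], [-0.06, 0, 0, 0, 255], [-0.06, 0, 0, 0, 255], [-0.06, 0, 0, 0, 255], [-0.06, 0, 0, 0, 255], [-0.06, 0, 0, 0, 255]]])

```text
clock: 9.98
eef_pos: [0.6219, 0.0478, 0.0089]
tcp_rot: [[0.39, 0.921, -0.0], [0.921, -0.39, -0.0], [-0.0, -0.0, -1.0]]
contact_force: [-0.1, 1.3, 0.2]
finger_gap: 0.0
```

```bash
python3 st.py
```

```text
9.9833 F mm [108.8  -0.3   8.9] force F [1.2 0.6 0.2] 1.070407819986289e-05
```

Force +1.2–1.4 N along F x, which fits sliding. Going on in small steps.

>>> drive_tool(plan=[[[-0.05, 0, 0, 0, 255], [-0.05, 0, 0, 0, 255], [-0.025, 0, 0, 0, 255]]])

```text
clock: 10.23
eef_pos: [0.6199, 0.0431, 0.0089]
tcp_rot: [[0.39, 0.921, -0.0], [0.921, -0.39, -0.0], [-0.0, -0.0, -1.0]]
contact_force: [1.2, 0.5, 0.6]
finger_gap: -0.0002
```

```bash
python3 st.py
```

```text
10.2333 F mm [103.8  -0.3   8.9] force F [ 0.9 -0.9  0.6] -0.00022003034569961685
```

>>> drive_tool(plan=[[[-0.025, 0, 0, 0, 255], [-0.025, 0, 0, 0, 255]]])

```text
clock: 10.4
eef_pos: [0.6193, 0.0414, 0.0089]
tcp_rot: [[0.39, 0.921, -0.0], [0.921, -0.39, -0.0], [-0.0, 0.0, -1.0]]
contact_force: [0.2, 0.2, 0.7]
finger_gap: 0.0
```

```bash
python3 st.py
```

```text
10.4 F mm [102.   -0.3   8.9] force F [ 0.2 -0.1  0.7] 1.4771763753439132e-05
```

>>> drive_tool(plan=[[[-0.025, 0, 0, 0, 255], [-0.025, 0, 0, 0, 255]]])

```text
clock: 10.57
eef_pos: [0.6185, 0.0397, 0.0089]
tcp_rot: [[0.39, 0.921, 0.0], [0.921, -0.39, -0.0], [-0.0, 0.0, -1.0]]
contact_force: [0.3, 3.5, 0.9]
finger_gap: 0.0003
```

>>> drive_tool(plan=[[[-0.025, 0, 0, 0, 255]]])

```text
clock: 10.65
eef_pos: [0.6182, 0.0395, 0.009]
tcp_rot: [[0.39, 0.921, 0.0], [0.921, -0.39, 0.001], [0.001, -0.0, -1.0]]
contact_force: [2.4, 12.5, 1.5]
finger_gap: -0.0
```

>>> drive_tool(plan=[[[-0.025, 0, 0, 0, 255]]])

```text
clock: 10.73
eef_pos: [0.618, 0.0393, 0.0091]
tcp_rot: [[0.39, 0.921, 0.001], [0.921, -0.39, 0.002], [0.003, -0.0, -1.0]]
contact_force: [4.6, 19.4, 3.5]
finger_gap: -0.0
```

```bash
python3 st.py
```

```text
10.7333 F mm [99.5  0.   9.1] force F [19.7  3.5  3.5] -2.18064877518287e-05
```

The stop is reached: force rose from about 3 to 19.7 N at TCP x = 99.5 with the motion blocked. Backing off, rising, and moving between arm and handle.

>>> drive_tool(plan=[[[0.1, 0, 0, 0, 255], [0.4, 0, 0, 0, 255], [0, 0, -0.4, 0, 255], [0, 0, -0.8, 0, 255], [0, 0, -0.8, 0, 255], [0, 0, -0.8, 0, 255], [0, 0, -0.8, 0, 255], [0, 0, -0.7, 0, 255], [0, 0, 0, 0, 255], [-0.775, 0, 0, 0, 255], [-0.775, 0, 0, 0, 255], [-0.775, 0, 0, 0, 255], [-0.775, 0, 0, 0, 255], [-0.775, 0, 0, 0, 255], [0, 0, 0, 0, 255], [0, 0, 0, 0, 255]]])

```text
clock: 12.07
eef_pos: [0.565, -0.0872, 0.1809]
tcp_rot: [[0.392, 0.92, 0.0], [0.92, -0.392, -0.0], [-0.0, 0.0, -1.0]]
contact_force: [-0.1, 0.9, 0.2]
finger_gap: -0.0001
```

```bash
python3 st.py
python3 - <<'E'
from rig import manip,eyes
from h import *
s=manip.sense(); t=s["eef_pos"]; R=s["tcp_rot"]; p=np.load("p2.npy")
def crop(cam,x,y,ww,hh,W,H):
    f=eyes.grab_frame(cam); pickle.dump(f,open(cam+"4.pkl","wb"))
    k=np.array([W/ww,H/hh]); im=cv2.resize(f["pixels"][y:y+hh,x:x+ww],(W,H),interpolation=3)
    def L(P,c): cv2.polylines(im,[((proj(f,P)-[x,y])*k).astype(int)],True,c,1)
    L(np.array([t-R[:,2]*b for b in(0,.02)]),(255,255,0))
    if cam!="wrist":
        for j,c in((.2,(255,0,0)),(.5,(0,0,255))): L(F2W(p,grip(j)[[0,1,5,4]]),c)  # grip face outline
    L(F2W(p,[[5,-28,44],[5,28,44],[90,28,44],[90,-28,44]]),(0,0,255))
    return im
cv2.imwrite("pics/f.png",np.hstack([crop("scene",200,130,100,120,400,480),crop("side",240,130,100,120,400,480)]))
E
```

```text
12.0667 F mm [-37.6  -1.5 180.9] force F [0.8 0.5 0.2] -0.0001273959450186613
```

View pics/f.png

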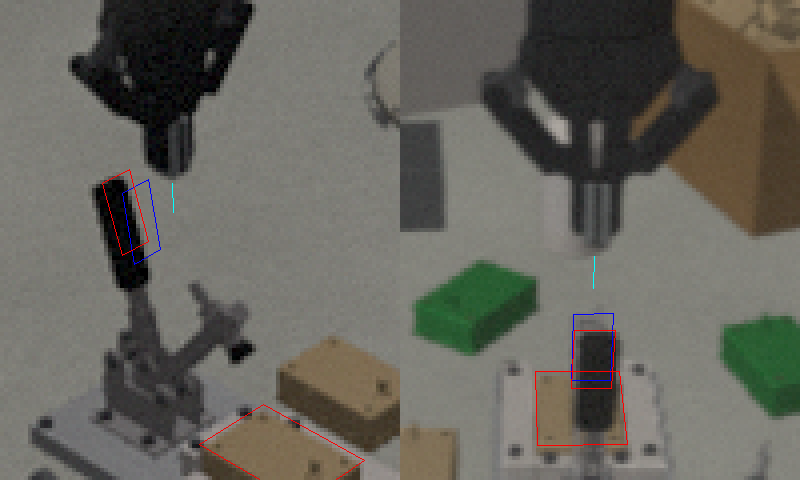

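Scene: the grip top is at px (227,175) and the fingertips at (242,174), with the tip again about 24 mm above the reported TCP. The handle sits at j ≈ 0.6. The moulding matches the home outline. Now down, then over along the pad path to j ≈ 1.9.

>>> drive_tool(plan=[[[0, -0.04, 0.55, 0, 255], [0, 0, 0.55, 0, 255], [0, 0, 0, 0, 255], [-0.2, 0, 0, 0, 255], [-0.2, 0, 0, 0, 255], [-0.2, 0, 0, 0, 255], [-0.12, 0, 0, 0, 255], [-0.12, 0, 0, 0, 255], [-0.12, 0, 0, 0, 255], [-0.12, 0, 0.012, 0, 255], [-0.13, 0, 0.013, 0, 255], [0, 0, 0, 0, 255]]])

```text
clock: 13.17
eef_pos: [0.5443, -0.1312, 0.1358]
tcp_rot: [[0.391, 0.92, -0.0], [0.92, -0.391, -0.0], [-0.0, -0.0, -1.0]]
contact_force: [0.1, -0.3, 0.6]
finger_gap: -0.0002
```

```bash
python3 st.py
```

```text
13.1667 F mm [-8.620e+01  1.000e-01  1.358e+02] force F [-0.2 -0.2  0.6] -0.00020458901728234822
```

>>> drive_tool(plan=[[[-0.09, 0, 0.05, 0, 255], [-0.09, 0, 0.05, 0, 255], [-0.09, 0, 0.05, 0, 255], [-0.08, 0, 0.08, 0, 255], [-0.08, 0, 0.08, 0, 255], [-0.09, 0, 0.09, 0, 255], [-0.06, 0, 0.1, 0, 255], [-0.06, 0, 0.1, 0, 255], [0, 0, 0, 0, 255]]])

```text
clock: 13.92
eef_pos: [0.5341, -0.1542, 0.1108]
tcp_rot: [[0.391, 0.921, -0.001], [0.921, -0.391, 0.0], [-0.0, -0.001, -1.0]]
contact_force: [-0.2, -0.3, -0.4]
finger_gap: -0.0
```

```bash
python3 st.py
python3 - <<'E'
from rig import manip,eyes
from h import *
s=manip.sense(); t=s["eef_pos"]; R=s["tcp_rot"]; p=np.load("p2.npy")
def crop(cam,x,y,ww,hh,W,H):
    f=eyes.grab_frame(cam)
    k=np.array([W/ww,H/hh]); im=cv2.resize(f["pixels"][y:y+hh,x:x+ww],(W,H),interpolation=3)
    def L(P,c): cv2.polylines(im,[((proj(f,P)-[x,y])*k).astype(int)],True,c,1)
    L(np.array([t-R[:,2]*b for b in(0,.02)]),(255,255,0))
    L(F2W(p,grip(1.9)[[0,1,5,4]]),(0,0,255))
    return im
cv2.imwrite("pics/g.png",np.hstack([crop("scene",190,140,100,120,400,480),crop("side",240,150,100,120,400,480)]))
E
```

```text
13.9167 F mm [-111.4    0.4  110.8] force F [-0.3  0.  -0.4] -7.086987630042943e-06
```

View pics/g.png

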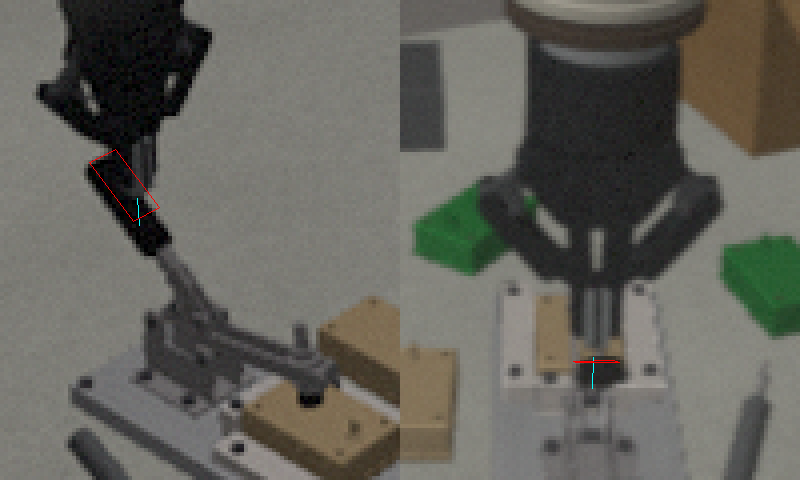

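The handle follows (j ≈ 1.8 in the scene view) and the rubber tip is just above the moulding at px (267,239). On through the dead point.

>>> drive_tool(plan=[[[-0.09, 0, 0.07, 0, 255], [-0.075, 0, 0.14, 0, 255], [-0.075, 0, 0.14, 0, 255], [-0.05, 0, 0.09, 0, 255], [-0.05, 0, 0.09, 0, 255]]])

```text
clock: 14.43
eef_pos: [0.5294, -0.1666, 0.0904]
tcp_rot: [[0.39, 0.921, 0.0], [0.921, -0.39, 0.0], [0.0, 0.0, -1.0]]
contact_force: [2.1, 3.3, 4.9]
finger_gap: 0.0003
```

>>> drive_tool(plan=[[[-0.05, 0, 0.13, 0, 255], [-0.03, 0, 0.13, 0, 255], [-0.03, 0, 0.13, 0, 255]]])

```text
clock: 14.68
eef_pos: [0.5274, -0.1707, 0.0744]
tcp_rot: [[0.391, 0.921, -0.0], [0.921, -0.391, -0.0], [-0.0, -0.0, -1.0]]
contact_force: [0.4, -0.2, -0.2]
finger_gap: -0.0001
```

>>> drive_tool(plan=[[[-0.015, 0, 0.08, 0, 255], [0, 0, 0, 0, 255]]])

```text
clock: 14.85
eef_pos: [0.5268, -0.1709, 0.0707]
tcp_rot: [[0.39, 0.921, -0.002], [0.921, -0.39, 0.001], [-0.0, -0.002, -1.0]]
contact_force: [0.2, -0.6, 0.3]
finger_gap: 0.0003
```

```bash
python3 st.py
```

```text
14.85 F mm [-129.7    0.4   70.7] force F [-0.4 -0.4  0.3] 0.00031302998593035996
```

Force rose to about 6 N, then dropped to 0, so it snapped over. I'll press down gently to confirm.

>>> drive_tool(plan=[[[0, 0, 0.04, 0, 255], [0, 0, 0.04, 0, 255]]])

```text
clock: 15.02
eef_pos: [0.5275, -0.171, 0.0687]
tcp_rot: [[0.39, 0.921, 0.0], [0.921, -0.39, -0.0], [-0.0, 0.0, -1.0]]
contact_force: [0.2, 0.5, 0.2]
finger_gap: -0.0
```

>>> drive_tool(plan=[[[0, 0, 0.04, 0, 255], [0, 0, 0, 0, 255]]])

```text
clock: 15.18
eef_pos: [0.5273, -0.171, 0.0669]
tcp_rot: [[0.39, 0.921, -0.0], [0.921, -0.39, 0.0], [-0.0, -0.0, -1.0]]
contact_force: [0.1, -0.1, 0.6]
finger_gap: -0.0001
```

>>> drive_tool(plan=[[[0, 0, -0.3, 0, 255], [0, 0, -0.8, 0, 255], [0, 0, -0.8, 0, 255], [0, 0, -0.8, 0, 255], [0, 0, -0.8, 0, 255], [0, 0, -0.8, 0, 255], [0, 0, 0, 0, 255]]])

```text
clock: 15.77
eef_pos: [0.5289, -0.1717, 0.2468]
tcp_rot: [[0.39, 0.921, 0.008], [0.921, -0.39, -0.004], [-0.001, 0.009, -1.0]]
contact_force: [0.8, -0.6, 0.5]
finger_gap: 0.0003
```

```bash
python3 st.py
python3 - <<'E'
from rig import manip,eyes
from h import *
p=np.load("p2.npy")
def crop(cam,x,y,ww,hh,W,H):
    f=eyes.grab_frame(cam)
    k=np.array([W/ww,H/hh]); im=cv2.resize(f["pixels"][y:y+hh,x:x+ww],(W,H),interpolation=3)
    def L(P,c): cv2.polylines(im,[((proj(f,P)-[x,y])*k).astype(int)],True,c,1)
    L(F2W(p,grip(2.44)[[0,1,5,4]]),(0,0,255)); L(F2W(p,grip(2.2)[[0,1,5,4]]),(255,0,0))
    L(F2W(p,[[5,-28,44],[5,28,44],[90,28,44],[90,-28,44]]),(0,255,0))
    return im
cv2.imwrite("pics/i.png",np.hstack([crop("scene",190,160,115,120,400,480),crop("side",230,190,100,120,400,480)]))
E
```

```text
15.7667 F mm [-129.5   -1.7  246.8] force F [-0.2 -1.   0.5] 0.0002585377638956572
```

View pics/i.png

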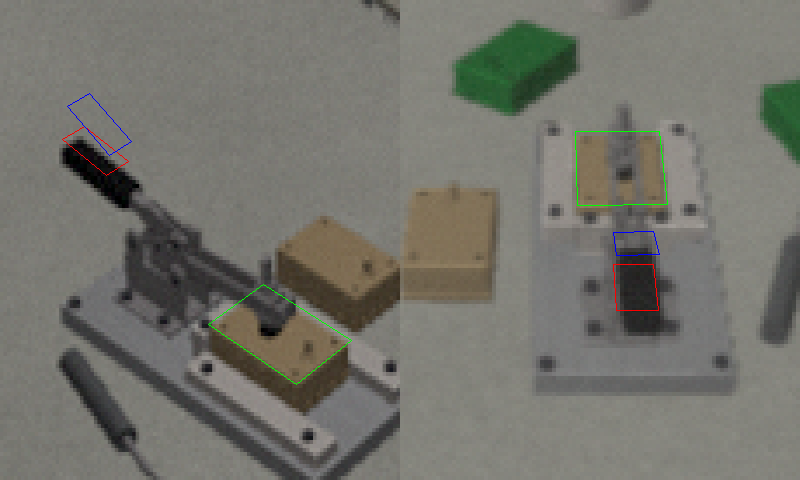

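Picture: the handle lies down at the locked outline (scene px ~(218,203)), the rubber tip is on the moulding (267,242), and the moulding fits the home outline. The spare and deburrer are in place. Handing in.

```bash
python3 -c "
from rig import manip
print(manip.finish_job())"
```

```text
the job is handed in; nothing more can be done
None
```

The job is handed in, at about 16 s on the robot's clock. I slid the beige moulding against the end stop with the shut fingertips, then pushed the clamp handle over past centre until it locked.

**Moulding home:** on the final push the force jumped from about 1 N to 20 N with the motion blocked. The finger was within 1–2 mm of the place worked out for home. The last pictures match the home outline to about 1 pixel, or a few mm; the push force is the firmer evidence.

**Clamp locked:** the handle force rose to about 6 N at the dead point and then dropped to zero. After I lifted clear, the handle stayed down at the locked position, with the rubber tip on the moulding. In the pictures the handle sits a few mm below the locked outline I projected. I didn't measure the tip's pressing force.

**What disagreed:** the fingertips end about 24 mm short of the reported tool point. Because of that, my first push passed over the moulding without moving it. I found this by locating the fingertips in two cameras, then lowered the tool and repeated the push.

**Everything else:** the spare moulding and the deburrer show in place in the last picture. The rest I didn't check one by one, but no contact forces beyond the two pushes showed up. The arm was clear of everything when I handed in.

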